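Clamp the red blank in the glue press

ROBOT

A 6-joint arm with a two-finger parallel gripper is mounted at the origin on the work surface. World frame = base frame: x ahead of the robot, y to its left, z up, the work surface at z = 0. Lengths are in m, angles in rad, forces in N, time in s.
With the tool pointing down it reaches from about 0.275 to 1 m from the base axis. Payload 8.4 kg.
Tool frame: the origin (TCP) lies at the very end of the fingers, on their centre line; the grasp point (between the pads) lies robot.tcp_to_grasp behind it (robot.tcp_to_grasp is the distance from the TCP to the grasp point, in m); z points along the fingers, y is the direction in which the jaws open and shut (so a half turn about z gives the same grasp; the last joint's range is limited). The gripper opens to 85 mm and grips with 20 to 120 N. Pads are 22 mm wide; open, the fingers measure 114 mm over their backs; the gripper's body (76 mm by 85 mm) begins 54 mm behind the grasp point. The pads swing forward as they close: fully open they stand 13 mm farther back than shut.
Start: joints at [1.101, 0.353, 1.633, -0, 1.155, -0.002], TCP at [0.282, 0.558, 0.231] pointing down, gripper open.
Joint ranges: [-2.63, 2.63], [-0.92, 2.1], [0.06, 2.66], [-1.3, 4.44], [0, 2.69], [-3.02, 3.02]. Speed limits (rad/s): [2.22, 2.22, 2.79, 3.14, 3.14, 3.14].

INTERFACE

Orientations are given as a 3x3 rotation matrix whose columns are the frame's x, y, z axes.
In Python, from plant import robot, status, snapshot, camera_info, workorder, spotter gives the robot as it stands. Calls block until the motion is done:
- robot.goto(position, orientation): joint-space move of the TCP to a pose.
- robot.move_l(position, orientation=None, max_speed=0.15): straight line of the TCP; orientation=None keeps the orientation; max_speed is the mean speed in m/s.
- robot.move_j(angles): joint-space move.
- robot.move_gripper(opening, squeeze=None): finger opening in m; squeeze is the grip in N (None keeps the last); returns when the fingers have stopped.
- robot.sleep(seconds).
- robot.inverse_kinematics(position, orientation): joint angles nearest the present ones, or None.
- status.get_obs(): the state.
- snapshot(name): name is "scene" or "top"; returns the picture (384x512x3 uint8, red, green, blue); there is no depth.
- camera_info(name): a dict with "vertical_fov" (degrees; the focal length in pixels is half the picture's height over the tangent of half this angle, whatever the lens; pixels are square), "cx", "cy" (the principal point, pixels), "rvec" (rotation vector, rad) and "tvec" (3), from world to camera coordinates, as OpenCV has them. Camera axes: x right, y down, z forward; pixel columns grow to the right and rows downward; lengths in m; the calibration is good to about 2 mm. A picture is of the moment at which its call begins. camera_info takes no time and is no camera call.
A pose or a line that the arm cannot do raises robot.Unreachable and nothing moves.
- workorder.finish_job(): hands the job in, once; it reports no verdict.
Trained networks look in the newest picture that a camera, given by its name, has taken for a name from the list of things; names that differ only in an ending like _2 or _b are one class to them, and where a whole thing is asked for, a point or a joint stands for the part that bears it (a point fixed in the world has none). Each returns a list of dicts, best first, with "confidence" (0 to 1); they miss things now and then, are a little off and sometimes report something else, mostly with a low value. They report only what shows in the picture. A call takes as long as a camera call.
- spotter.spot_in(thing, camera): "extent" ([left, top, width, height] in pixels, round what is visible of it).
- spotter.trace(thing, camera): "mask" (384x512 bool, what is visible of it) and "extent" ([left, top, width, height] in pixels, round what is visible of it).
- spotter.tip_of(thing, camera): "pixel" ([column, row] in pixels: a listed point, or the origin of a listed thing).
The state is a dict: "t": time; "qpos": joint angles; "dq": joint speeds; "effort": joint torques, N m; "tcp_pos": TCP position; "tcp_rot": TCP orientation; "contact_force": force on the tool from outside, world axes, zero at the start; "torque": the same for the moment, N m; "grip_width": finger opening in m.
Only numpy, scipy, OpenCV 4.12 (cv2) and the standard library are available. Lean on these libraries where they do the work, as an engineer would, in place of code of your own. Each camera call takes 0.05 s, during which the arm holds its last target.

TASK

Put the red-brown turning blank with the pale stripe on the bed of the glue press, lengthwise between the ram and the far jaw and between the two low rails. Then pump the press lever through four full strokes, each all the way down and all the way back up, so that the ram clamps the blank against the jaw, and leave the lever up.

Things in the scene. Friction and masses are not known exactly. Their poses are not given: they have to be found in the camera images.
- red_blank: Loose square wooden blank 120 x 42 x 42 mm, 0.16 kg, red-brown with an 8 mm pale stripe down its middle, lying flat. Origin at its centre, 21 mm above what it lies on; x along its length, z up. Two blanks of the same size, one all pale, one very dark with a pale stripe, lie near it and are not needed.
- press: Cream glue press, fixed (mm). Origin on the bench under its bed's middle; z up; +y from pump casing to jaw. Bed 45 high; rails beside it 10 higher, inner faces x = +-31. The blank goes between the ram pad (face y = -80, retracted) and the sprung jaw pad (y = +80). Jaw top 120; casing y = -220 to -95, x = +-50, top 130. Lever hinge at x = -52, y = -160, z = 132, axis along y.
- pump_lever (a joint): Lever angle, rad: 0 = up at rest, 0.70 = fully down (stop). It reaches from its hinge towards the press's -x, rising 25 deg above level at 0, 15 deg below level at 0.70. Black round grip 28 mm thick, 120 to 215 mm from the hinge. Pushing it down takes 6 to 12 N; its spring lifts it back. The ratchet takes the next tooth once the lever is over two thirds back up.
- ram (a joint): Ram travel towards the jaw, m: 0 = retracted (start), about 0.012 more per full stroke, about 0.048 after four; it stays put as the lever rises. Its pad pushes the blank along the bed to the jaw pad, which starts to give at about 0.040. Further strokes feed no more.

How it is judged:
On the way, in this order (a step that is already met when the one before it is completed fails the run):
1. the red-brown blank lies on the bed, let go, between the ram and the jaw (x of red_blank in the frame of press between -0.015 and 0.015 m and z of red_blank in the frame of press between 0.06 and 0.072 m and angle between the x axis of red_blank and the y axis of press, either way round below 0.2 rad and contact force between the fingers and red_blank below 0.5 N and y of red_blank in the frame of press between -0.03 and 0.03 m and linear speed of red_blank below 0.02 m/s), for 0.2 s.
2. the lever is fully down, first stroke (value of joint pump_lever above 0.6 rad).
3. the lever is back up, first stroke (value of joint pump_lever below 0.12 rad).
4. the lever is fully down, second stroke (value of joint pump_lever above 0.6 rad).
5. the lever is back up, second stroke (value of joint pump_lever below 0.12 rad).
6. the lever is fully down, third stroke (value of joint pump_lever above 0.6 rad).
7. the lever is back up, third stroke (value of joint pump_lever below 0.12 rad).
8. the lever is fully down, fourth stroke (value of joint pump_lever above 0.6 rad).
9. the lever is back up, fourth stroke (value of joint pump_lever below 0.12 rad).
At the end, for the whole second after the job is handed in: The red-brown blank lies on the bed along the press (within 15 mm of its middle line, 0.2 rad; centre 60-72 mm high), let go and at rest, its centre 19-40 mm from the press origin towards the jaw, ram out over 43 mm, lever up (under 0.12 rad) (x of red_blank in the frame of press between -0.015 and 0.015 m and z of red_blank in the frame of press between 0.06 and 0.072 m and angle between the x axis of red_blank and the y axis of press, either way round below 0.2 rad and contact force between the fingers and red_blank below 0.5 N and value of joint ram above 0.043 m and y of red_blank in the frame of press between 0.019 and 0.04 m and value of joint pump_lever below 0.12 rad and linear speed of red_blank below 0.01 m/s); the robot touches nothing.
It also fails if it takes over 64 s, if anything falls off the work surface, if the arm or the gripper's body presses on something with over 40 N, if the wrist force passes 120 N, or if a joint passes its speed limit or range.

## Working session

There is one attempt and no reset: what is moved stays moved. The work goes in short steps, each a Python script; the robot and the scene stay as the last script left them, time stands still between calls to the robot, and variables do not carry over. Pictures are saved under pics/ and viewed, and the job is handed in when it is done.

```bash
ls; mkdir -p pics; python3 - <<'E'
from plant import robot,status,snapshot,camera_info,spotter
import cv2
for n in("scene","top"):
    im=snapshot(n); cv2.imwrite(f"pics/{n}0.png",im[:,:,::-1]); print(n,camera_info(n))
    for th in("red_blank","press","pump_lever"):
        print(th,[(d["extent"],d["confidence"]) for d in spotter.spot_in(th,n)][:3])
o=status.get_obs();print(o["t"],o["tcp_pos"],o["tcp_rot"],o["contact_force"],robot.tcp_to_grasp,o["grip_width"])
E
```

```text
pics
scene {'vertical_fov': 52.100282947284434, 'cx': 261.16705479004116, 'cy': 192.75721828400788, 'rvec': array([ 1.29142903,  1.99004896, -1.07351651]), 'tvec': array([ 0.2056845 , -0.19161002,  1.46894035])}
red_blank []
press [([85.7, 101.1, 162.6, 158.4], 0.83)]
pump_lever [([127.2, 103.2, 41.3, 66.5], 0.93)]
top {'vertical_fov': 52.67709367985181, 'cx': 247.59419695601986, 'cy': 188.7102941777264, 'rvec': array([ 2.15937353, -2.1309379 ,  0.14802509]), 'tvec': array([0.03263012, 0.56921464, 1.09860448])}
red_blank [([121.9, 187.0, 19.1, 43.6], 0.8)]
press [([263.6, 129.4, 156.2, 113.9], 0.96)]
pump_lever [([382.6, 166.5, 36.7, 78.1], 0.73)]
0.4 [0.28178883 0.55778119 0.23117059] [[-8.92551838e-01  4.50944783e-01 -1.38048555e-04]
 [ 4.50944803e-01  8.92551815e-01 -2.06369053e-04]
 [ 3.01544403e-05 -2.46447356e-04 -9.99999969e-01]] [ 0.06087977 -0.37473555 -0.03960249] 0.0187 0.08550152085746761
```

View pics/scene0.png

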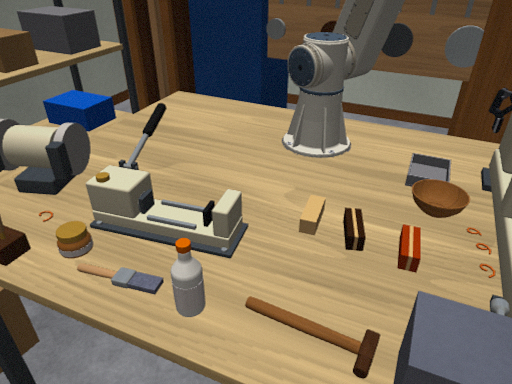

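View pics/top0.png

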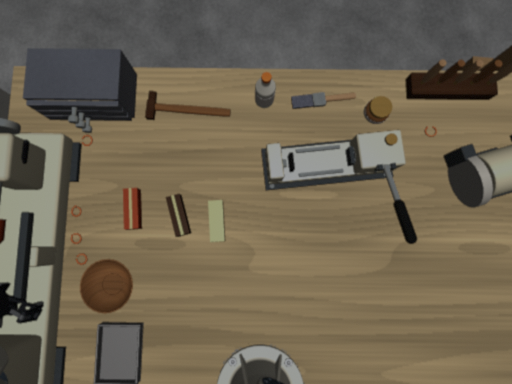

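The red blank is at about (131,209) in the top view, left of the dark and pale ones. The press is at (265-405, 130-190), with its casing on the right, jaw on the left and lever grip at (405,220).

```bash
cat > h.py <<'E'
import numpy as np,cv2
from plant import robot,status,snapshot,camera_info,spotter,workorder
def cam(n):
    c=camera_info(n);f=192/np.tan(np.radians(c["vertical_fov"])/2)
    K=np.array([[f,0,c["cx"]],[0,f,c["cy"]],[0,0,1]]);return K,np.array(c["rvec"]),np.array(c["tvec"])
def proj(P,n):
    K,r,t=cam(n);return cv2.projectPoints(np.array(P,float).reshape(-1,1,3),r,t,K,None)[0][:,0]
def ray(px,n,z):
    K,r,t=cam(n);R=cv2.Rodrigues(r)[0];px=np.array(px,float).reshape(-1,2)
    d=np.c_[px,np.ones(len(px))]@np.linalg.inv(K).T@R;c=-R.T@t
    return c+d*((z-c[2])/d[:,2])[:,None]
E
python3 - <<'E'
from h import *
im=snapshot("top");sc=snapshot("scene")
print(proj([[0,0,0],[.28179,.5578,.231]],"top"),proj([[0,0,0],[.28179,.5578,.231]],"scene"))
for th,z in(("red_blank",.042),("press",.05),("pump_lever",.15)):
    for d in spotter.trace(th,"top"):
        m=d["mask"].astype(np.uint8);r=cv2.minAreaRect(cv2.findNonZero(m));print(th,d["confidence"],r,m.sum());print(ray(cv2.boxPoints(r),"top",z))
for n in("top","scene"):
  for th in("red_blank","press","pump_lever","ram"):
    print(n,th,[(d["pixel"],d["confidence"]) for d in spotter.tip_of(th,n)])
b=lambda i,x,y,w,h,s:cv2.resize(i[y:y+h,x:x+w],None,fx=s,fy=s,interpolation=cv2.INTER_CUBIC)[:,:,::-1]
cv2.imwrite("pics/press_top.png",b(im,250,110,180,140,4.4))
cv2.imwrite("pics/press_sc.png",b(sc,80,90,180,170,3.5))
cv2.imwrite("pics/blank_top.png",b(im,90,170,150,90,5))
E
```

```text
[[259.11316564 389.65238909]
 [ 25.8236732  295.0137025 ]] [[316.16581545 141.5218883 ]
 [514.0461898  142.67070931]]
red_blank 0.8 ((132.19329833984375, 208.332275390625), (41.286983489990234, 17.785778045654297), 87.70938873291016) 731
[[0.56570667 0.40784605 0.042     ]
 [0.56849476 0.35567736 0.042     ]
 [0.44792361 0.34450872 0.042     ]
 [0.44518757 0.3958914  0.042     ]]
press 0.98 ((338.7845764160156, 192.94113159179688), (115.02300262451172, 146.82608032226562), 84.02568054199219) 6981
[[ 0.70353736  0.00583845  0.05      ]
 [ 0.75569348 -0.42817834  0.05      ]
 [ 0.4187395  -0.44730595  0.05      ]
 [ 0.37011821 -0.03118443  0.05      ]]
pump_lever 0.56 ((397.62322998046875, 204.04083251953125), (83.76762390136719, 13.761824607849121), 68.5522689819336) 820
[[ 0.61451358 -0.30232061  0.15      ]
 [ 0.62866428 -0.33699796  0.15      ]
 [ 0.42286026 -0.40859893  0.15      ]
 [ 0.40946229 -0.3747896   0.15      ]]
top red_blank [([132.7, 208.2], 0.59)]
top press [([320.2, 163.2], 0.88)]Traceback (most recent call last):
  File "<stdin>", line 9, in <module>
ValueError: it knows: press, red_blank
```

```bash
python3 - <<'E'
from h import *
im=snapshot("top");sc=snapshot("scene")
b=lambda i,x,y,w,h,s:cv2.resize(i[y:y+h,x:x+w],None,fx=s,fy=s,interpolation=cv2.INTER_CUBIC)[:,:,::-1]
cv2.imwrite("pics/press_top.png",b(im,250,110,180,140,4))
cv2.imwrite("pics/press_sc.png",b(sc,80,90,180,170,3.5))
cv2.imwrite("pics/blank_top.png",b(im,90,170,150,90,5))
print([(d["pixel"],d["confidence"]) for d in spotter.tip_of("press","scene")])
E
```

```text
[([181.2, 228.8], 0.94)]
```

View pics/press_top.png

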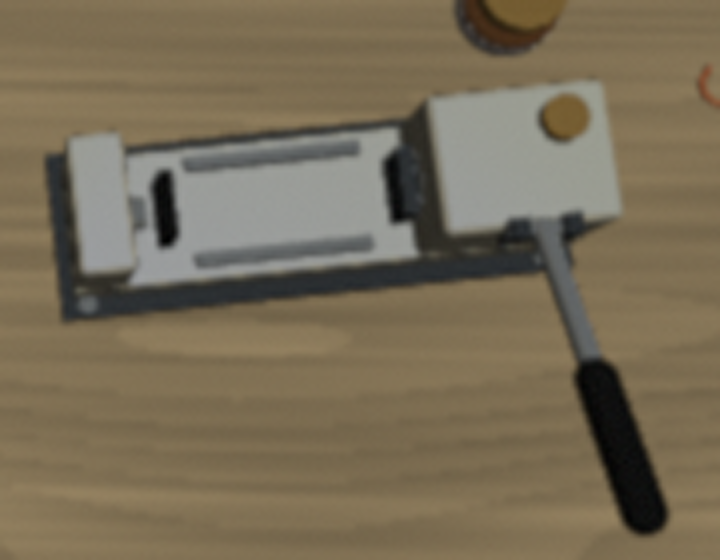

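View pics/press_sc.png

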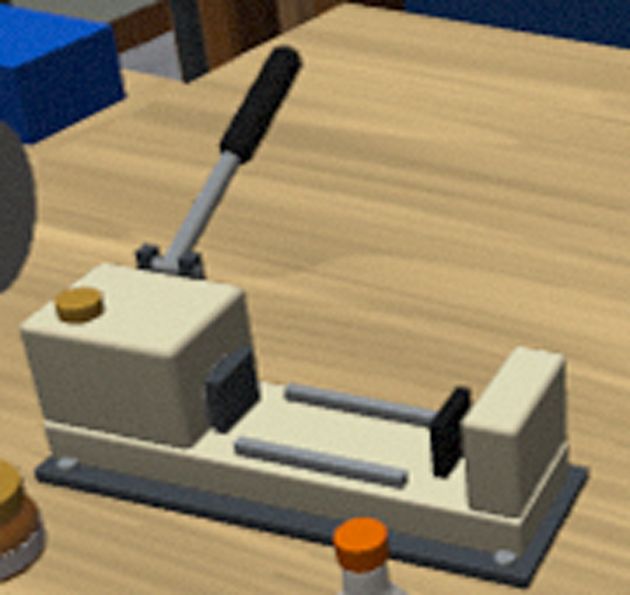

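View pics/blank_top.png

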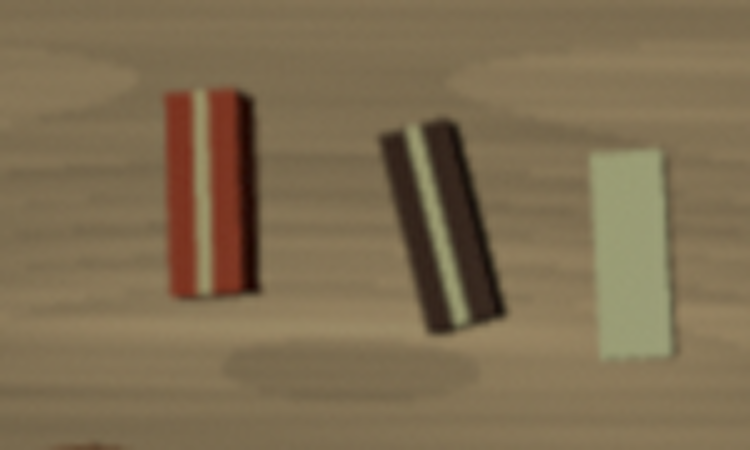

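```bash
cat > fit.py <<'E'
from h import *
from scipy.optimize import least_squares
T=lambda u,v:((u+.5)/4-.5+250,(v+.5)/4-.5+110)
S=lambda u,v:((u+.5)/3.5-.5+80,(v+.5)/3.5-.5+90)
P3=np.array([[50,-95,130],[50,-220,130],[-50,-220,130],[-50,-95,130]])/1e3
pt=np.array([T(428,97),T(602,80),T(622,216),T(446,238)]);ps=np.array([S(175,358),S(22,330),S(105,263),S(246,290)])
def W(p,P):
    c,s=np.cos(p[2]),np.sin(p[2]);return np.array(P)@np.array([[c,s,0],[-s,c,0],[0,0,1]])+[p[0],p[1],0]
o0=np.zeros((1,3))
def res(p):
    return np.r_[(proj(W(p,P3),"top")-pt).ravel(),(proj(W(p,P3),"scene")-ps).ravel()]
E
python3 - <<'E'
from fit import *
p=least_squares(res,[.6,-.1,0],loss="soft_l1").x
pa=least_squares(lambda p:res(p)[:8],[.6,-.1,0]).x;pb=least_squares(lambda p:res(p)[8:],[.6,-.1,0]).x
print(p,pa,pb);print(res(p).round(1))
print("net origin",ray([320.2,163.2],"top",0),ray([181.2,228.8],"scene",0))
L=lambda d,a:[-.052-d*np.cos(a),-.16,.132+d*np.sin(a)]
pts=W(p,[[sx*.031,sy*.06,.055] for sx in(1,-1) for sy in(1,-1)]+[[sx*.02,sy*.08,.08] for sx in(1,-1) for sy in(1,-1)]+[L(d,np.radians(25)) for d in(0,.12,.167,.215)]+list(P3))
for n,(x,y,w,h,s) in{"top":(250,110,180,140,4),"scene":(80,90,180,170,3.5)}.items():
    im=cv2.resize(snapshot(n)[y:y+h,x:x+w],None,fx=s,fy=s,interpolation=cv2.INTER_CUBIC)[:,:,::-1].copy()
    for q in proj(pts,n):cv2.circle(im,tuple(int(v) for v in ((q-[x,y]+.5)*s-.5).round()),3,(0,0,255),-1)
    cv2.imwrite(f"pics/ov_{n}.png",im)
np.save("press.npy",p)
E
```

```text
[ 0.65317268 -0.16594235  0.11880981] [ 0.65268917 -0.16745753  0.11544808] [ 0.66004638 -0.15946935  0.11827167]
[-1.7 -0.5 -0.3 -0.9  0.6  0.4 -0.9 -0.4 -0.2 -1.7 -1.3 -2.2 -0.4 -1.7
  1.2 -2.2]
net origin [[ 0.65659882 -0.18144548  0.        ]] [[ 0.65351866 -0.16458324  0.        ]]
```

View pics/ov_top.png

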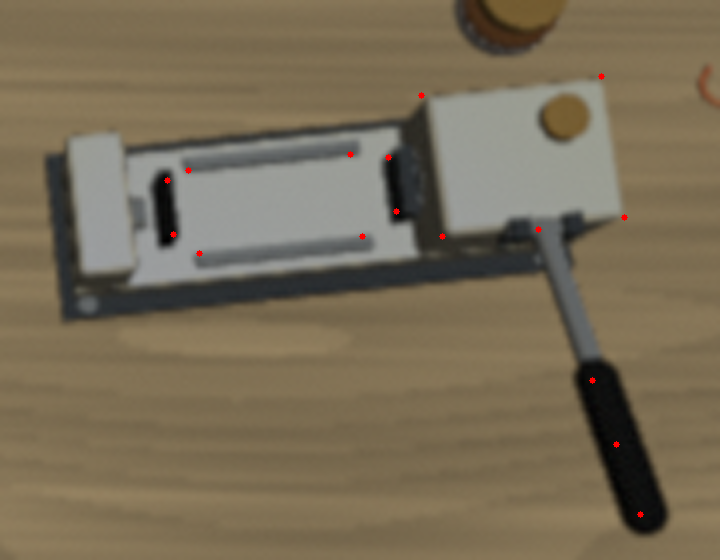

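View pics/ov_scene.png

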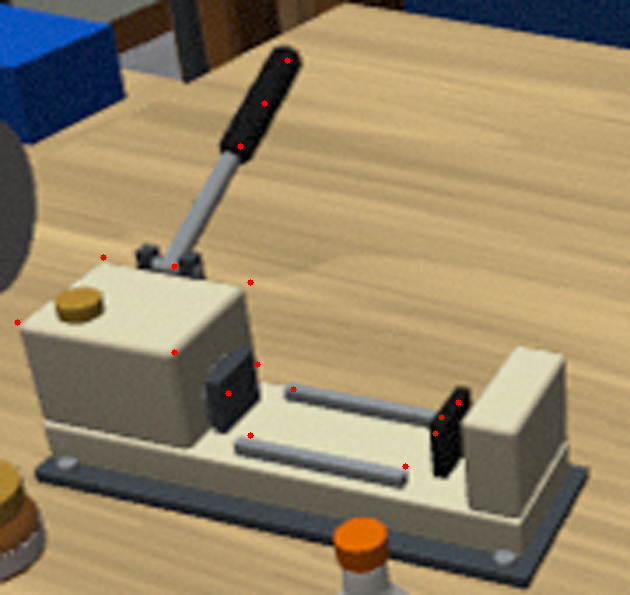

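```bash
cat >> h.py <<'E'
def rot(yaw):  # tool down, tool x along yaw
    c,s=np.cos(yaw),np.sin(yaw);return np.array([[c,s,0],[s,-c,0],[0,0,-1.]])
E
python3 - <<'E'
from fit import *
B=lambda u,v:((u+.5)/5-.5+90,(v+.5)/5-.5+170)
c=ray([B(165,93),B(237,90),B(243,293),B(172,297)],"top",.042)
ctr=c.mean(0);ax=(c[0]+c[1]-c[2]-c[3])/2;print(c.round(4),ctr,np.linalg.norm(ax),np.linalg.norm(c[0]-c[1]),np.arctan2(ax[1],ax[0]))
a=np.arctan2(ax[1],ax[0]);p=np.load("press.npy")
for k in(0,np.pi):
    print(robot.inverse_kinematics([ctr[0],ctr[1],.012],rot(a+k)),robot.inverse_kinematics([ctr[0],ctr[1],.15],rot(a+k)))
    for k2 in(0,np.pi):print("  place",k2,robot.inverse_kinematics([p[0],p[1],.06],rot(p[2]+np.pi/2+k+k2)))
d=.185
for k in(0,np.pi):
  for ang in(25,-15):
    A=np.radians(ang);q=W(p,[[-.052-d*np.cos(A),-.16,.146+d*np.sin(A)]])[0];print(q,robot.inverse_kinematics(q,rot(p[2]+k)))
np.save("blank.npy",[ctr[0],ctr[1],a])
E
```

```text
[[0.5653 0.4075 0.042 ]
 [0.5676 0.3652 0.042 ]
 [0.4489 0.3553 0.042 ]
 [0.4461 0.3963 0.042 ]] [0.50698942 0.38108002 0.042     ] 0.11941185295973315 0.04232882992586603 0.0882670642553291
[ 6.42193029e-01  6.31196165e-01  1.74822411e+00 -4.44089210e-16
  7.62172380e-01  2.12472229e+00] [ 6.42193029e-01  4.49980978e-01  1.68267099e+00 -4.44089210e-16
  1.00894069e+00  2.12472229e+00]
  place 0 [-2.51018065e-01  6.11954811e-01  1.63885466e+00 -4.44089210e-16
  8.90783183e-01 -3.69827872e-01]
  place 3.141592653589793 [-2.51018065e-01  6.11954811e-01  1.63885466e+00 -4.44089210e-16
  8.90783183e-01  2.77176478e+00]
[ 6.42193029e-01  6.31196165e-01  1.74822411e+00 -4.44089210e-16
  7.62172380e-01 -1.01687036e+00] [ 6.42193029e-01  4.49980978e-01  1.68267099e+00 -4.44089210e-16
  1.00894069e+00 -1.01687036e+00]
  place 0 [-2.51018065e-01  6.11954811e-01  1.63885466e+00 -4.44089210e-16
  8.90783183e-01  2.77176478e+00]
  place 3.141592653589793 [-2.51018065e-01  6.11954811e-01  1.63885466e+00 -4.44089210e-16
  8.90783183e-01 -3.69827872e-01]
[ 0.45401918 -0.35085165  0.22418438] [-6.60528530e-01  2.80989442e-01  1.75238249e+00 -4.44089210e-16
  1.10822073e+00  7.91457990e-01]
[ 0.4430676  -0.35215896  0.09811848] [-6.74224682e-01  4.24498886e-01  1.86914080e+00 -4.44089210e-16
  8.47952971e-01  7.77761838e-01]
[ 0.45401918 -0.35085165  0.22418438] [-6.60528530e-01  2.80989442e-01  1.75238249e+00 -4.44089210e-16
  1.10822073e+00 -2.35013466e+00]
[ 0.4430676  -0.35215896  0.09811848] [-6.74224682e-01  4.24498886e-01  1.86914080e+00 -4.44089210e-16
  8.47952971e-01 -2.36383082e+00]
```

```bash
python3 - <<'E'
from h import *
x,y,a=np.load("blank.npy");R=rot(a+np.pi)
robot.goto([x,y,.12],R);robot.move_l([x,y,.012],max_speed=.12)
print(status.get_obs()["contact_force"],status.get_obs()["tcp_pos"])
robot.move_gripper(0.03,squeeze=50);o=status.get_obs();print(o["grip_width"],o["contact_force"])
robot.move_l([x,y,.20],max_speed=.2);o=status.get_obs();print(o["t"],o["grip_width"],o["contact_force"],o["tcp_pos"])
for n in("top","scene"):cv2.imwrite(f"pics/lift_{n}.png",snapshot(n)[:,:,::-1])
E
```

```text
[ 0.79796692 -0.19076554  1.13537417] [0.50747852 0.38151829 0.01273341]
0.04146218573138162 [-0.43073379 -0.14735071  5.39482103]
4.7917 0.04145924487380782 [ 0.86507818  0.39356773 -2.43701561] [0.5062467  0.38051893 0.19861994]
```

View pics/lift_scene.png

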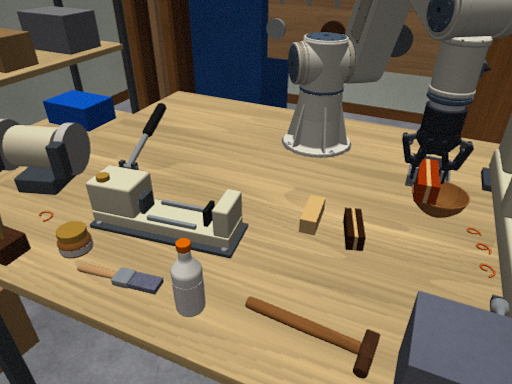

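The blank is held level at about (428,180). Before lowering between the rails I'll check the finger tips against its bottom edge.

```bash
python3 - <<'E'
import cv2
im=cv2.imread("pics/lift_scene.png")[125:205,385:485];cv2.imwrite("pics/z.png",cv2.resize(im,None,fx=7,fy=7,interpolation=cv2.INTER_CUBIC))
E
```

```text
(no output)
```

View pics/z.png

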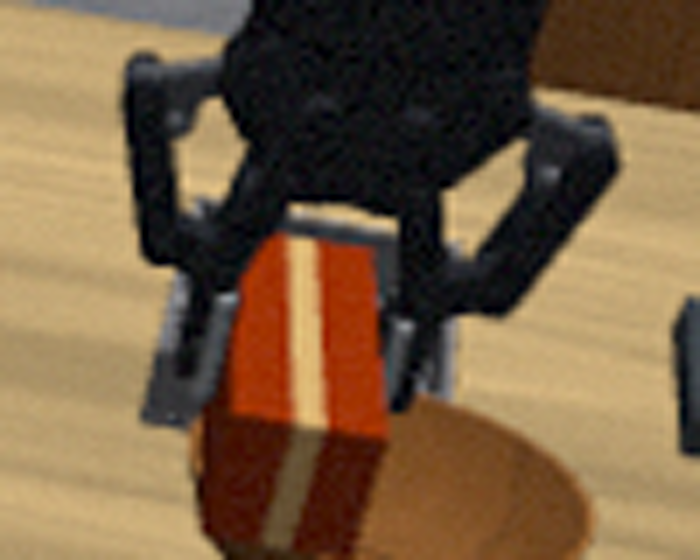

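```bash
python3 - <<'E'
from h import *
x,y,yaw=np.load("press.npy");R=rot(yaw-np.pi/2)
q=robot.inverse_kinematics([x,y,.20],R);print(q)
robot.goto([x,y,.20],R);robot.move_l([x,y,.085],max_speed=.12)
o=status.get_obs();print(o["t"],o["contact_force"],o["tcp_pos"],o["grip_width"])
for n in("top","scene"):cv2.imwrite(f"pics/over_{n}.png",snapshot(n)[:,:,::-1])
a=cv2.resize(snapshot("scene")[80:260,70:270],None,fx=3.2,fy=3.2,interpolation=cv2.INTER_CUBIC)[:,:,::-1];cv2.imwrite("pics/over_sz.png",a)
a=cv2.resize(snapshot("top")[90:240,240:420],None,fx=3.8,fy=3.8,interpolation=cv2.INTER_CUBIC)[:,:,::-1];cv2.imwrite("pics/over_tz.png",a)
E
```

```text
[-2.51018065e-01  4.56206048e-01  1.54946177e+00 -4.44089210e-16
  1.13592484e+00  2.77176478e+00]
9.1667 [ 0.02502799 -0.77147413 -1.50535982] [ 0.65384523 -0.16609415  0.08586401] 0.04123738706830014
```

View pics/over_sz.png

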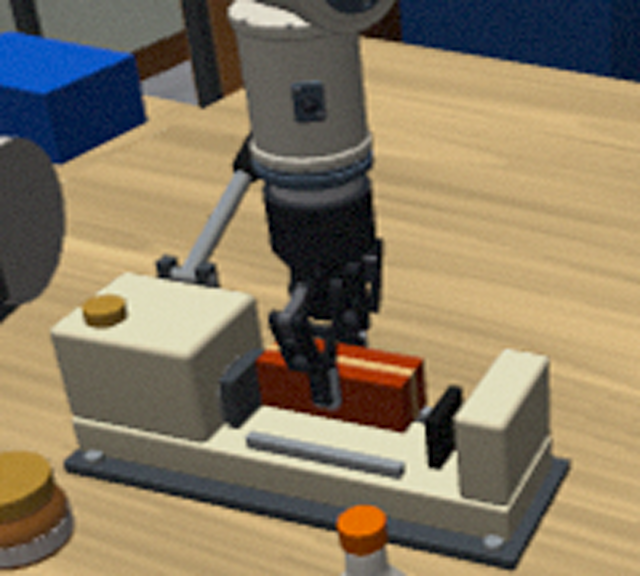

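View pics/over_tz.png

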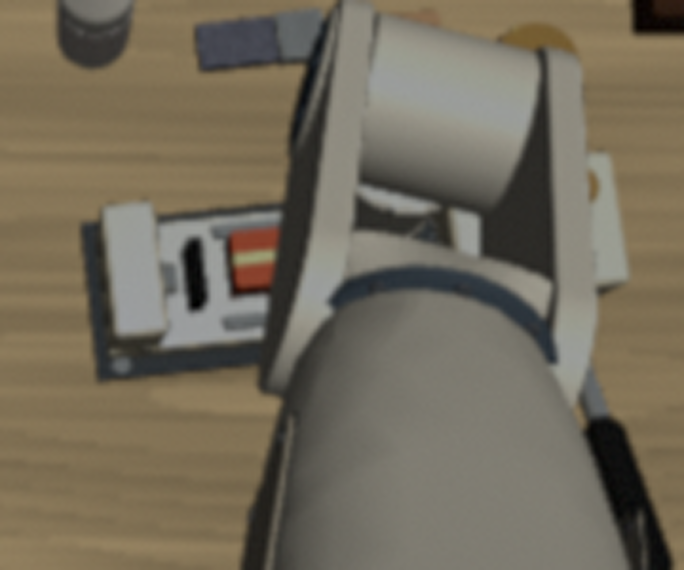

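```bash
python3 - <<'E'
from fit import *
p=np.load("press.npy")
f=lambda P:(proj(W(p,P),"top")-[240,90]+.5)*3.8-.5
print(f([[.021,.06,.116],[-.021,.06,.116],[.031,.06,.055],[-.031,.06,.055],[.02,.08,.08],[-.02,.08,.08]]).round(1))
E
```

```text
[[228.6 231.5]
 [235.8 287.6]
 [216.8 237.9]
 [226.7 316.3]
 [196.3 247. ]
 [202.7 298.7]]
```

The blank's jaw-end corners, at (228,230) and (236,293), match the prediction, and so do the rail edges. Lowering.

```bash
python3 - <<'E'
from h import *
x,y,yaw=np.load("press.npy")
z=.062;robot.move_l([x,y,z],max_speed=.08)
while z>.054:
    f=status.get_obs()["contact_force"];print(round(z,4),f.round(2))
    if f[2]>2.5: break
    z-=.0015;robot.move_l([x,y,z],max_speed=.05)
robot.move_gripper(.062);robot.sleep(.2);o=status.get_obs();print(o["t"],o["contact_force"],o["tcp_pos"],o["grip_width"])
robot.move_l([x,y,z+.05],max_speed=.15);robot.move_l([x-.08,y,.25],max_speed=.3)
R=rot(yaw);q=robot.inverse_kinematics([.45,-.35,.30],R);print(q)
robot.goto([.30,-.35,.33],R if q[5]<2.5 else rot(yaw+np.pi));robot.move_gripper(0)
o=status.get_obs();print(o["t"],o["contact_force"],o["tcp_pos"],o["qpos"])
a=cv2.resize(snapshot("scene")[80:260,70:270],None,fx=3.2,fy=3.2,interpolation=cv2.INTER_CUBIC)[:,:,::-1];cv2.imwrite("pics/pl_sz.png",a)
a=cv2.resize(snapshot("top")[90:240,240:420],None,fx=3.8,fy=3.8,interpolation=cv2.INTER_CUBIC)[:,:,::-1];cv2.imwrite("pics/pl_tz.png",a)
E
```

```text
0.062 [-0.38 -0.19 -1.19]
0.0605 [ 0.33 -0.87 -1.88]
0.059 [-0.51  0.12 -2.33]
0.0575 [ 1.38 -0.01  0.94]
0.056 [-3.64  1.05 15.11]
11.3333 [ 0.17701343  0.78417888 -0.05799379] [ 0.6531106  -0.16593294  0.05580135] 0.06207526186622862
[-6.63674346e-01  2.08290293e-01  1.67387329e+00 -4.44089210e-16
  1.25942907e+00  7.88312174e-01]
14.9833 [0.02920131 0.84529548 0.06579623] [ 0.30001884 -0.34998829  0.33002937] [-8.65380719e-01  1.12362420e-03  1.84215739e+00  5.98633263e-06
  1.29825109e+00  5.86575339e-01]
```

View pics/pl_sz.png

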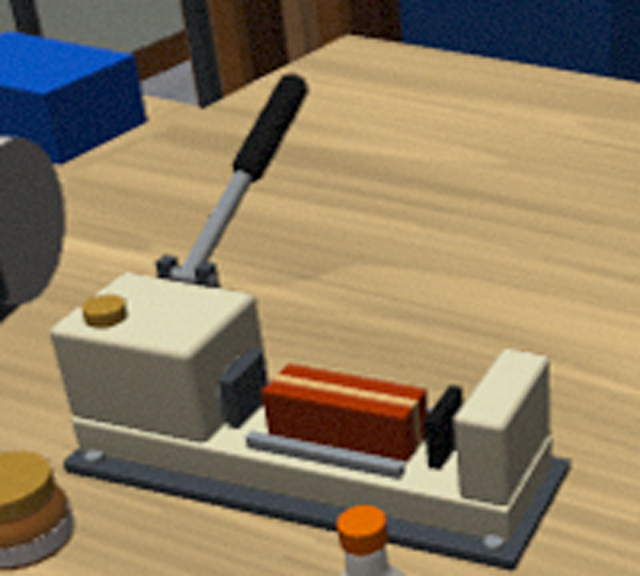

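View pics/pl_tz.png

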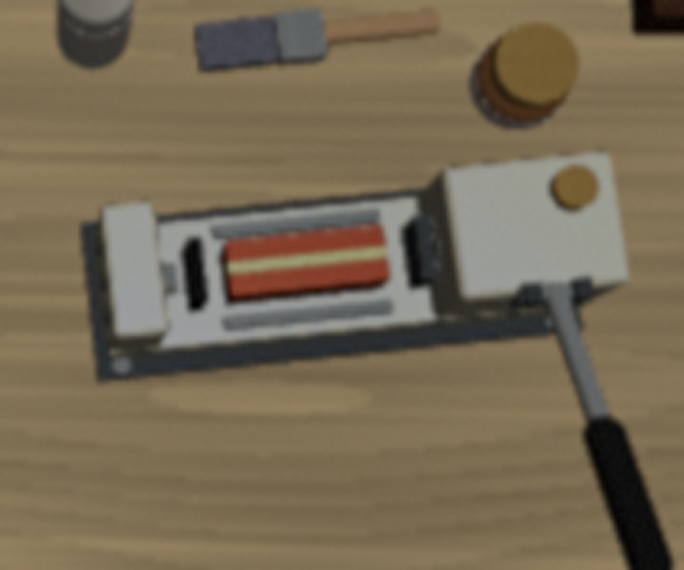

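The blank lies flat and centred between the rails, with gaps at both ends. Next is the first lever stroke, feeling for the stop.

```bash
cat > lev.py <<'E'
from fit import *
p=np.load("press.npy");d=.185
def pt(ang,off=.0):
    A=np.radians(25)-ang;return W(p,[[-.052-d*np.cos(A),-.162,.132+d*np.sin(A)+.014/np.cos(A)+off]])[0]
def st(l):
    o=status.get_obs();print(l,round(o["t"],2),o["contact_force"].round(1),o["tcp_pos"].round(4),flush=True);return o
E
python3 - <<'E'
from lev import *
R=rot(p[2])
robot.goto(pt(0,.04),R);st("above")
robot.move_l(pt(0,.012),max_speed=.15);st("near")
robot.move_l(pt(.3),max_speed=.12);st(".3")
robot.move_l(pt(.58),max_speed=.12);st(".58")
a=.58
while a<.78:
    a+=.03;robot.move_l(pt(a),max_speed=.08);o=st(round(a,2))
    if o["contact_force"][2]>25:break
cv2.imwrite("pics/dn_sz.png",cv2.resize(snapshot("scene")[80:260,70:270],None,fx=3.2,fy=3.2,interpolation=cv2.INTER_CUBIC)[:,:,::-1])
cv2.imwrite("pics/dn_tz.png",cv2.resize(snapshot("top")[90:240,240:420],None,fx=3.8,fy=3.8,interpolation=cv2.INTER_CUBIC)[:,:,::-1])
E
```

```text
above 15.79 [-0.4 -0.5 -0.2] [ 0.4536 -0.3527  0.2656]
near 16.12 [0.  0.5 0.2] [ 0.453  -0.3531  0.2383]
.3 16.84 [-1.2 -0.6  8.3] [ 0.4389 -0.3557  0.1723]
.58 17.43 [-2.4 -2.8  8.9] [ 0.4395 -0.3562  0.1209]
0.61 17.68 [-4.6 -2.8  9.8] [ 0.44   -0.3561  0.1156]
0.64 17.93 [-6.  -3.6 10. ] [ 0.4406 -0.356   0.1101]
0.67 18.18 [-6.2 -4.4  9.1] [ 0.4419 -0.3559  0.1048]
0.7 18.43 [-6.8 -4.7 10.9] [ 0.4429 -0.3557  0.0995]
0.73 18.68 [-20.6   0.5  44. ] [ 0.4435 -0.3559  0.0971]
```

View pics/dn_sz.png

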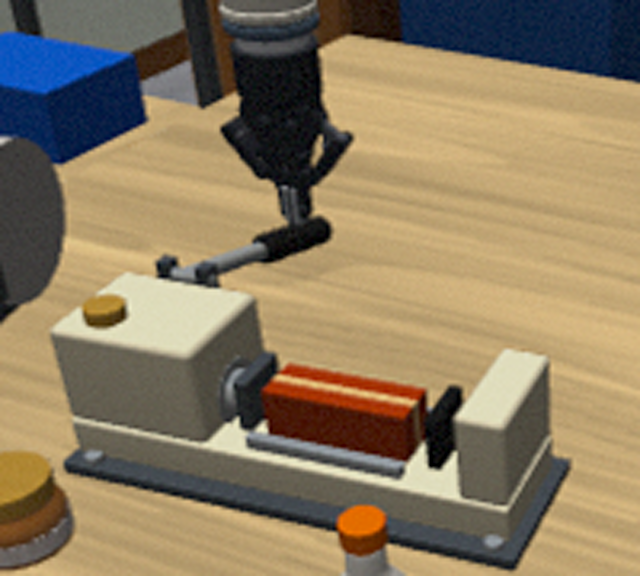

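The stop is at nominal 0.71, and the ram has fed about 12 mm. Going back up to check, then the second stroke.

```bash
cat >> lev.py <<'E'
def up():
    robot.move_l(pt(.35,.01),max_speed=.2);robot.move_l(pt(0,.03),max_speed=.2);robot.sleep(.4);st("up")
def down():
    robot.move_l(pt(0,.01),max_speed=.15);robot.move_l(pt(.35),max_speed=.15);robot.move_l(pt(.66),max_speed=.15);st(".66")
    a=.68
    while a<.76:
        a+=.015;robot.move_l(pt(a),max_speed=.08);o=st(round(a,3))
        if o["contact_force"][2]>20:break
def pic(k):
    cv2.imwrite(f"pics/{k}.png",cv2.resize(snapshot("scene")[80:260,70:270],None,fx=3.2,fy=3.2,interpolation=cv2.INTER_CUBIC)[:,:,::-1])
E
python3 - <<'E'
from lev import *
up();pic("up1");down();pic("dn2")
E
```

```text
up 20.3 [0.8 0.5 0.2] [ 0.454  -0.3527  0.255 ]
.66 21.81 [-1.4 -2.3  9.3] [ 0.4428 -0.3559  0.1068]
0.695 22.06 [-3.8 -3.9 11. ] [ 0.4438 -0.3558  0.1008]
0.71 22.31 [-8.  -3.6 17.5] [ 0.4443 -0.3558  0.099 ]
0.725 22.56 [-15.   -1.5  36.4] [ 0.4446 -0.3559  0.0979]
```

View pics/up1.png

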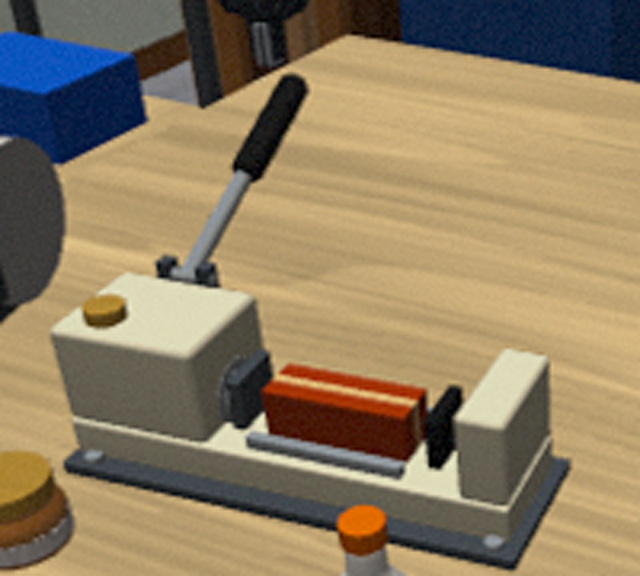

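View pics/dn2.png

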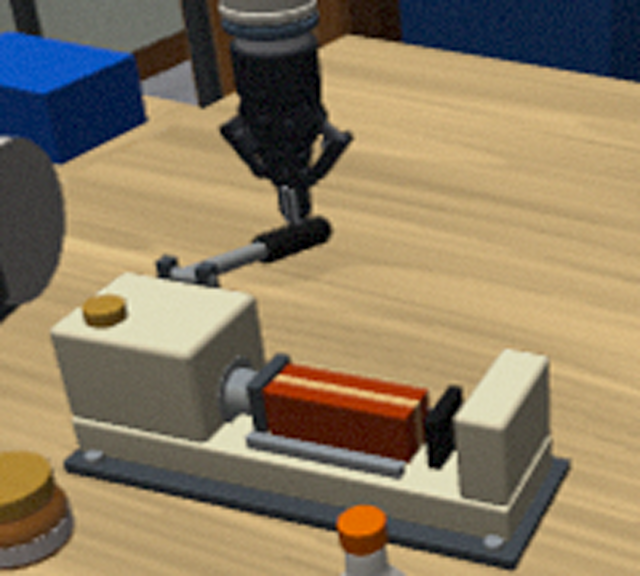

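The lever went fully back up, and the second stroke brought the ram into contact with the blank. Now strokes 3 and 4.

```bash
python3 - <<'E'
from lev import *
up();down();pic("dn3");up();down();pic("dn4")
up();o=st("x");robot.move_l(np.array(o["tcp_pos"])+[-.12,0,.08],max_speed=.25);robot.sleep(.3);st("clear");pic("fin")
cv2.imwrite("pics/fin_t.png",cv2.resize(snapshot("top")[90:240,240:420],None,fx=3.8,fy=3.8,interpolation=cv2.INTER_CUBIC)[:,:,::-1])
E
```

```text
up 24.12 [-0.8  0.8  0.9] [ 0.454  -0.3527  0.255 ]
.66 25.58 [-1.6 -3.   9.9] [ 0.4428 -0.356   0.1068]
0.695 25.83 [-4.  -4.5  9.7] [ 0.4438 -0.3558  0.1008]
0.71 26.08 [-7.4 -3.1 18.4] [ 0.4442 -0.3558  0.099 ]
0.725 26.33 [-15.3  -0.2  36.4] [ 0.4445 -0.3559  0.0979]
up 27.9 [ 0.3 -0.7  0.1] [ 0.454  -0.3527  0.2549]
.66 29.36 [-1.6 -2.3  9.7] [ 0.4429 -0.3557  0.1071]
0.695 29.61 [-3.3 -3.  10.5] [ 0.444  -0.3555  0.1011]
0.71 29.86 [-6.2 -3.  15.6] [ 0.4444 -0.3555  0.0992]
0.725 30.11 [-14.1   0.2  34.7] [ 0.4447 -0.3556  0.0981]
up 31.68 [-0.6 -0.2  1.4] [ 0.454  -0.3527  0.255 ]
x 31.68 [-0.6 -0.2  1.4] [ 0.454  -0.3527  0.255 ]
clear 32.7 [ 1.   0.8 -0.5] [ 0.3344 -0.3525  0.3341]
```

View pics/fin.png

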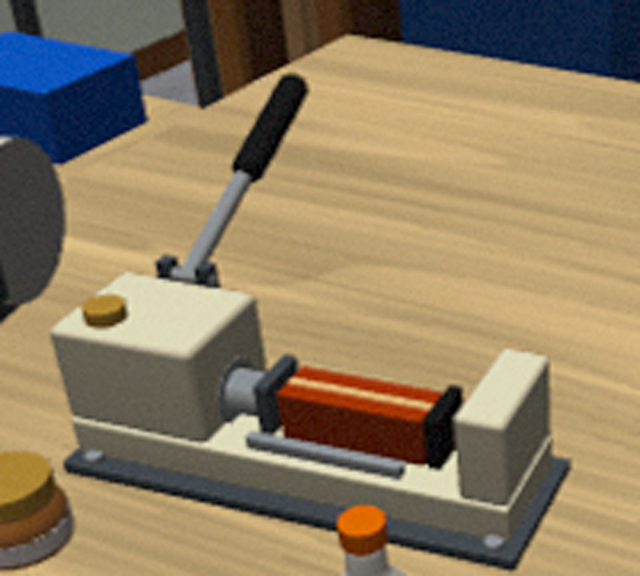

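View pics/fin_t.png

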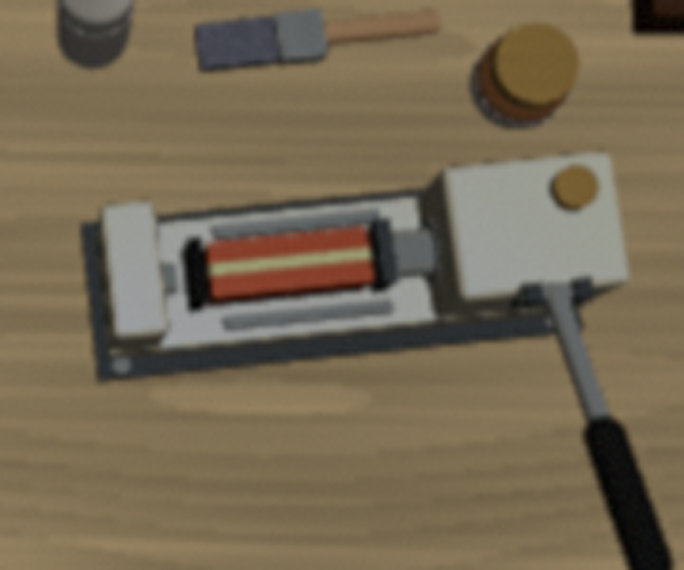

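Top-view travel of the ram looks smaller than 48 mm, so I'll measure it before handing in.

```bash
python3 - <<'E'
from lev import *
names=["pl_sz","dn_sz","dn2","dn3","dn4","fin"]
t=[cv2.resize(cv2.imread(f"pics/{n}.png")[320:500,190:490],None,fx=1.32,fy=1.1) for n in names]
t=[cv2.putText(i,n,(5,20),0,.6,(0,0,0),2) for i,n in zip(t,names)]
cv2.imwrite("pics/cmp.png",np.vstack([np.hstack(t[i:i+2]) for i in(0,2,4)]))
# final & start top measure
a=cv2.resize(snapshot("top")[130:190,280:370],None,fx=8,fy=8,interpolation=cv2.INTER_CUBIC)[:,:,::-1].copy()
b=cv2.imread("pics/top0.png")[130:190,280:370];b=cv2.resize(b,None,fx=8,fy=8,interpolation=cv2.INTER_CUBIC)
cv2.imwrite("pics/fin8.png",a);cv2.imwrite("pics/st8.png",b)
f=lambda P:((proj(W(p,P),"top")-[280,130]+.5)*8-.5).round(0).tolist()
print("ram pad y-80, z .06-.1, x0",f([[0,-.08,.06],[0,-.08,.1]]),"+24",f([[0,-.056,.06],[0,-.056,.1]]),"+48",f([[0,-.032,.06],[0,-.032,.1]]))
E
```

```text
ram pad y-80, z .06-.1, x0 [[530.0, 221.0], [558.0, 196.0]] +24 [[465.0, 228.0], [491.0, 203.0]] +48 [[400.0, 235.0], [423.0, 210.0]]
```

View pics/cmp.png

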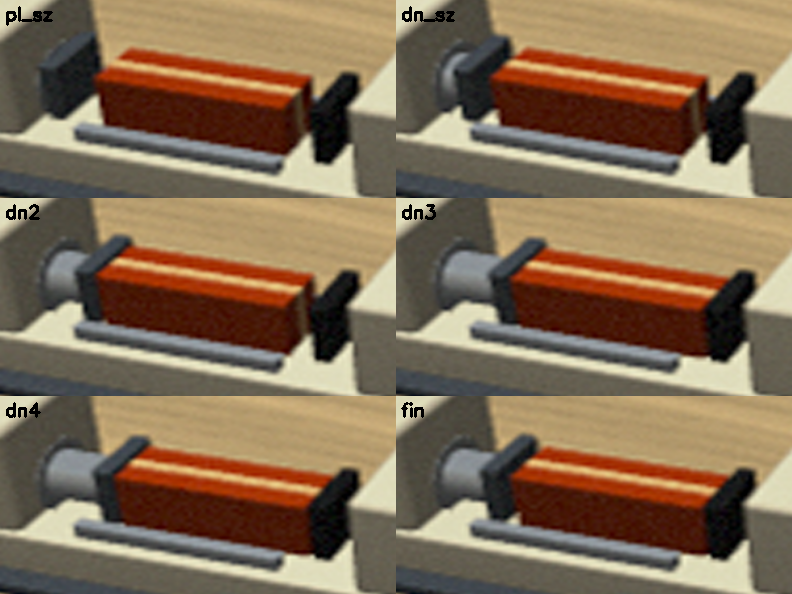

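View pics/fin8.png

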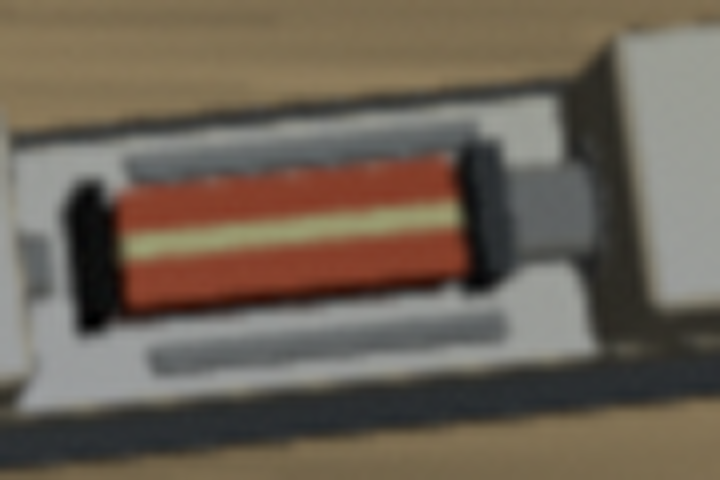

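View pics/st8.png

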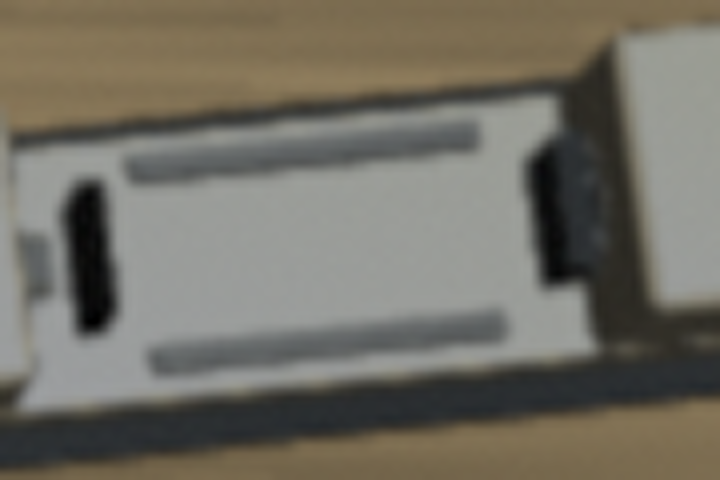

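```bash
python3 - <<'E'
from lev import *
pic("fin2")
names=["pl_sz","dn_sz","up1","dn2","dn3","dn4","fin","fin2"]
t=[cv2.resize(cv2.imread(f"pics/{n}.png")[335:450,200:330],None,fx=1.5,fy=2.4) for n in names]
t=[cv2.putText(i,n,(5,20),0,.6,(0,0,0),2) for i,n in zip(t,names)]
cv2.imwrite("pics/cmp2.png",np.vstack([np.hstack(t[i:i+4]) for i in(0,4)]))
f=lambda P:((proj(W(p,P),"scene")-[70,80]+.5)*3.2-.5).round(0).tolist()
for r in(0,12,24,36,48):print(r,f([[-.02,(-80+r)/1e3,.09],[.02,(-80+r)/1e3,.09],[.02,(-80+r)/1e3,.06]]))
print(status.get_obs()["t"])
E
```

```text
0 [[265.0, 354.0], [239.0, 381.0], [244.0, 412.0]]
12 [[279.0, 357.0], [252.0, 383.0], [258.0, 415.0]]
24 [[292.0, 359.0], [266.0, 386.0], [272.0, 418.0]]
36 [[306.0, 362.0], [280.0, 389.0], [285.0, 420.0]]
48 [[319.0, 364.0], [294.0, 391.0], [299.0, 423.0]]
32.9
```

View pics/cmp2.png

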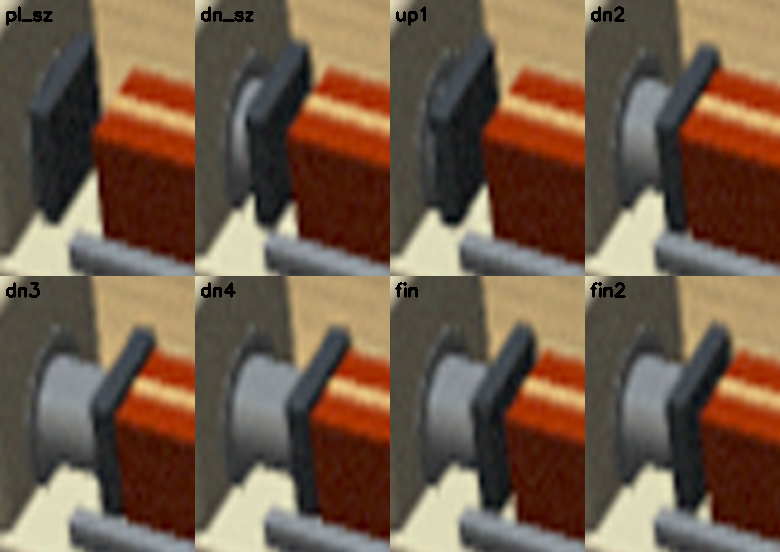

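The ram measures about 39 mm at the bottom of stroke 4 but about 32 mm once the lever is up. It falls back by roughly 6-7 mm as the lever rises, so it is not yet over 43 mm. There is time for another stroke (33 of 64 s), so I'll do one with a slow rise and watch the ram at each stage.

```bash
python3 - <<'E'
from lev import *
ims=[]
def g(l):
    i=cv2.resize(snapshot("scene")[180:225,128:215],None,fx=3,fy=6,interpolation=cv2.INTER_CUBIC)[:,:,::-1].copy();ims.append(cv2.putText(i,l,(5,20),0,.6,(0,0,0),2))
robot.goto(pt(0,.03),rot(p[2]));g("0")
robot.move_l(pt(0,.01),max_speed=.15);robot.move_l(pt(.35),max_speed=.15);g(".35");robot.move_l(pt(.66),max_speed=.15);g(".66")
robot.move_l(pt(.72),max_speed=.08);st("dn");g("dn")
for a in(.6,.4,.2,.08):
    robot.move_l(pt(a),max_speed=.1);st(a);g(f"up{a}")
robot.move_l(pt(0,.03),max_speed=.1);st("up");g("up")
while len(ims)%3:ims.append(ims[-1]*0)
t=np.vstack([np.hstack(ims[i:i+3]) for i in range(0,len(ims),3)]);print(t.shape);cv2.imwrite("pics/stg.png",cv2.resize(t,(783,600)))
E
```

```text
dn 35.42 [-12.8  -1.8  29.3] [ 0.4443 -0.356   0.0983]
0.6 35.84 [-0.3 -0.7  7.7] [ 0.4408 -0.3559  0.1187]
0.4 36.41 [4.4 0.2 5.6] [ 0.4391 -0.3559  0.1552]
0.2 36.98 [4.3 0.  4.4] [ 0.4435 -0.3549  0.1916]
0.08 37.41 [2.  0.3 4. ] [ 0.4487 -0.3535  0.2122]
up 38.05 [0.8 0.2 0.5] [ 0.4536 -0.3525  0.2549]
(810, 783, 3)
```

View pics/stg.png

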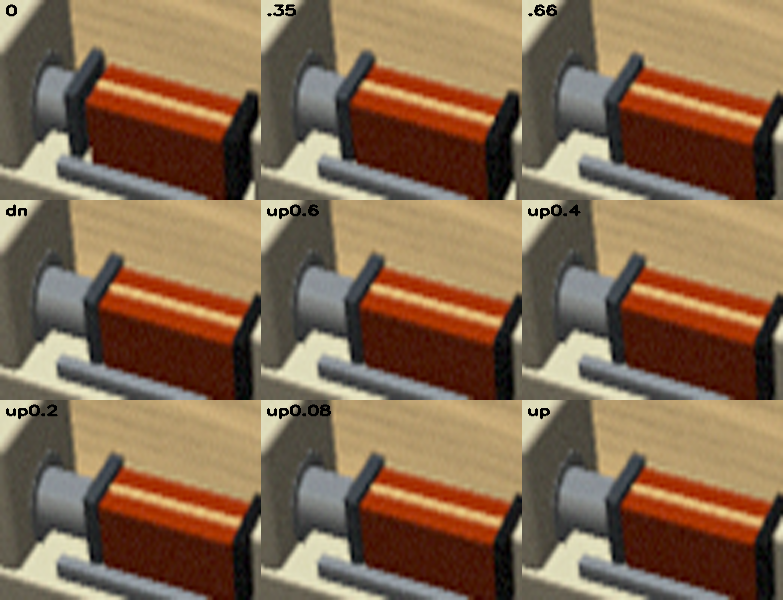

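With a slow rise the ram holds, so releasing the lever fast made the ratchet slip. Measuring the ram and blank position now.

```bash
python3 - <<'E'
from lev import *
o=status.get_obs();robot.move_l(np.array(o["tcp_pos"])+[-.12,0,.08],max_speed=.25);robot.sleep(.2);st("clear")
pic("f3");im=snapshot("top")
names=["pl_sz","dn4","fin","f3"]
t=[cv2.resize(cv2.imread(f"pics/{n}.png")[335:450,200:330],None,fx=1.5,fy=2.4) for n in names]
a=cv2.resize(im[130:190,280:370],None,fx=8,fy=6,interpolation=cv2.INTER_CUBIC)[:,:,::-1]
cv2.imwrite("pics/cmp3.png",np.hstack(t));cv2.imwrite("pics/f3t.png",cv2.resize(im[130:190,280:370],None,fx=8,fy=8,interpolation=cv2.INTER_CUBIC)[:,:,::-1])
for n in("top","scene"):
    if n=="scene":snapshot(n)
    for d in spotter.tip_of("red_blank",n):
        w=ray(d["pixel"],n,.066)[0];v=w[:2]-p[:2];c,s=np.cos(p[2]),np.sin(p[2]);print(n,d["confidence"],c*v[0]+s*v[1],-s*v[0]+c*v[1])
E
```

```text
clear 39.02 [ 1.3 -0.2  0.5] [ 0.3341 -0.3521  0.3334]
top 0.81 0.0024816240095637027 0.018366196591641657
scene 0.57 0.006468397211373914 0.032190729329132334
```

View pics/cmp3.png

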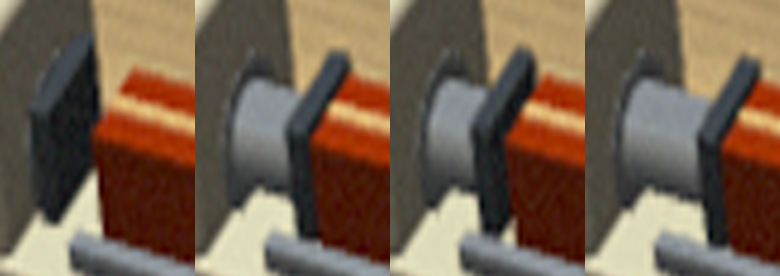

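View pics/f3t.png

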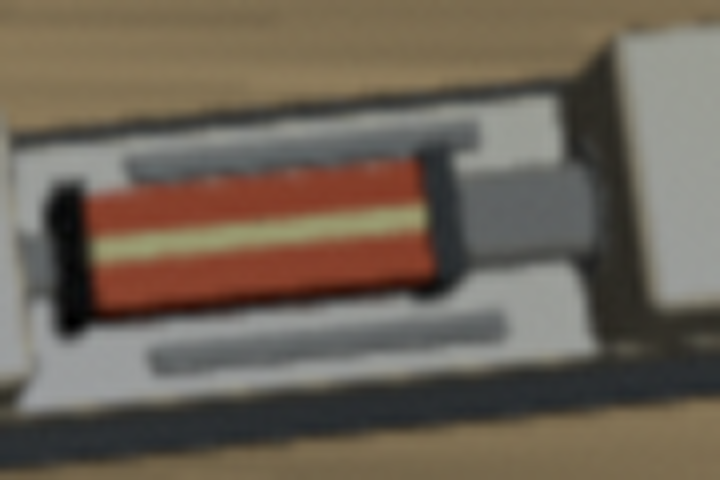

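View pics/f3.png

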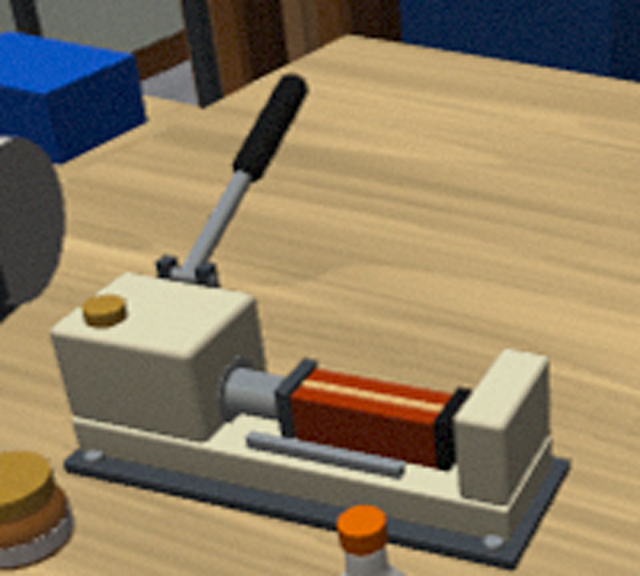

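The lever is up, with its tip at the start position (292,80). The blank is clamped between the ram pad and the jaw pad, which has moved back, and the arm is clear. Handing in.

```bash
python3 -c "
from h import *
print(workorder.finish_job(),status.get_obs()['t'])"
```

```text
the job is handed in; nothing more can be done
the job is handed in; nothing more can be done
```

The red-brown blank is clamped in the press and the lever is up. It took five lever strokes, not four, and I handed the job in at about 39 s of the 64 s allowed. No verdict came back.

- **Placing:** I set the blank on the bed between the rails, and the pictures showed it flat and centred before pumping.
- **Pumping:** I pumped four full strokes down to the felt stop. My first picture check after them failed: the ram was only about 32–35 mm out. I had let the lever up too fast, and the ram fell back 6–7 mm as it rose. A fifth stroke with a slow rise held, and the ram stayed put.
- **Last checks from the pictures:**
  - **Ram:** about 48 mm out (over 43 mm needed). The top view gives 48 mm and the scene view about 50 mm.
  - **Jaw and blank:** the jaw pad was pushed back about 7 mm, which puts the blank about 27 mm towards the jaw (19–40 mm needed).
  - **Lever and arm:** the lever was at its start position and the arm was clear with no contact force.
- **Disagreement:** the network's estimates of the blank's position differ, 18 mm from the top camera and 32 mm from the scene camera. The top one is just below the 19 mm limit. I relied on the pad positions because they fit the known sizes.

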